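# Put the rinsed dosing cups back on their detergent bottles

### The job

The four rinsed dosing cups are stacked upside down on the drip tray. Take the stack apart and put each cup, mouth down, back over the closure of its own bottle, the widest cup on the bottle with the widest collar and so on down to the narrowest, so that every cup sits square on its collar. Leave the bottles standing where they are, and do not push aside or knock over the spray bottle and the jar of pegs.

Things in the scene. Friction and masses are not known exactly. Their poses are not given: they have to be found in the camera images.
- cup_xl: The widest (bottom) of four off-white dosing cups, stacked by size, mouth down, on a grey drip tray (ribs 10 mm, edges 14 mm high). Round, 64 mm across outside, flaring to 67 mm in the last 6 mm at the mouth; 46 mm high, 59 mm across inside, closed end (4 mm thick) on top. Origin: centre of the mouth, its underside as it stands; z up to the closed end.
- cup_l: The second widest (second from below) of four off-white dosing cups, stacked by size, mouth down, on a grey drip tray (ribs 10 mm, edges 14 mm high). Round, 52 mm across outside, flaring to 55 mm in the last 6 mm at the mouth; 42 mm high, 47 mm across inside, closed end (4 mm thick) on top. Origin: centre of the mouth, its underside as it stands; z up to the closed end.
- cup_m: The third widest (third from below) of four off-white dosing cups, stacked by size, mouth down, on a grey drip tray (ribs 10 mm, edges 14 mm high). Round, 40 mm across outside, flaring to 43 mm in the last 6 mm at the mouth; 40 mm high, 35 mm across inside, closed end (4 mm thick) on top. Origin: centre of the mouth, its underside as it stands; z up to the closed end.
- cup_s: The narrowest (top) of four off-white dosing cups, stacked by size, mouth down, on a grey drip tray (ribs 10 mm, edges 14 mm high). Round, 29 mm across outside, flaring to 32 mm in the last 6 mm at the mouth; 36 mm high, 24 mm across inside, closed end (4 mm thick) on top. Origin: centre of the mouth, its underside as it stands; z up to the closed end.
- bottle_jug: Broad jug, body 98 x 84 mm in plan, 158 mm high; foot and handle reach 84 mm from the origin along +x. Blue-green, full, standing. Flat grey collar on top, 72 mm across, upper face 195 mm above the worktop; on it the grey closure, 52 mm across for 6 mm, tapering to 38 mm at 28 mm. The widest cup goes over it, mouth resting on the collar. Origin: on the worktop below the collar's centre; z up.
- bottle_waisted: Round bottle with a waist, 86 mm across, the tallest of the four. Blue-green, full, standing. Flat grey collar on top, 60 mm across, upper face 205 mm above the worktop; on it the grey closure, 40 mm across for 6 mm, tapering to 26 mm at 28 mm. The second widest cup goes over it, mouth resting on the collar. Origin: on the worktop below the collar's centre; z up.
- bottle_flat: Flat oblong bottle, body 50 mm (x) by 82 mm (y) and 150 mm high. Blue-green, full, standing. Flat grey collar on top, 48 mm across, upper face 185 mm above the worktop; on it the grey closure, 28 mm across for 6 mm, tapering to 17 mm at 26 mm. The third widest cup goes over it, mouth resting on the collar. Origin: on the worktop below the collar's centre; z up.
- bottle_slim: Slim straight round bottle, 56 mm across, the smallest of the four. Blue-green, full, standing. Flat grey collar on top, 37 mm across, upper face 172 mm above the worktop; on it the grey closure, 18 mm across for 6 mm, tapering to 8 mm at 24 mm. The narrowest cup goes over it, mouth resting on the collar. Origin: on the worktop below the collar's centre; z up.
- spray: Bystander: white trigger spray bottle with a blue head, 76 mm across, 228 mm high; head and nozzle reach 62 mm from its axis along -x. Origin: centre of its underside.
- jar: Bystander: glass jar of clothes pegs with a steel lid, 94 mm across, 134 mm high. Origin: centre of its underside.
Not all that is in view belongs to the job. What is shaped like the cup_l but orange or purple is not meant.

How it is judged:
At the end, for the whole second after the job is handed in: Each of the four cups sits mouth down over the closure of the bottle of its size: its mouth within 4 mm of the height of the collar's upper face, its axis within 8 mm of the bottle's neck axis, tilted less than 0.09 rad, at rest; all four bottles stand upright (tilt below 0.07 rad) (horizontal distance between cup_xl and bottle_jug below 0.008 m and z of cup_xl in the frame of bottle_jug between 0.191 and 0.199 m and angle between each of cup_xl, cup_l, cup_m, cup_s's own z axis and vertical below 0.09 rad and linear speed of each of cup_xl, cup_l, cup_m, cup_s below 0.02 m/s and angle between each of bottle_jug, bottle_waisted, bottle_flat, bottle_slim's own z axis and vertical below 0.07 rad and horizontal distance between cup_l and bottle_waisted below 0.008 m and z of cup_l in the frame of bottle_waisted between 0.201 and 0.209 m and horizontal distance between cup_m and bottle_flat below 0.008 m and z of cup_m in the frame of bottle_flat between 0.181 and 0.189 m and horizontal distance between cup_s and bottle_slim below 0.008 m and z of cup_s in the frame of bottle_slim between 0.168 and 0.176 m); the robot touches nothing.
It fails at once if a bottle is shifted by more than 40 mm or tipped by more than 0.3 rad (distance of any of bottle_jug, bottle_waisted, bottle_flat, bottle_slim from where it was at the start of the episode above 0.04 m or angle between any of bottle_jug, bottle_waisted, bottle_flat, bottle_slim's own z axis and vertical above 0.3 rad).
It fails at once if the spray bottle or the jar of pegs is shifted by more than 40 mm or tipped by more than 0.3 rad (distance of any of spray, jar from where it was at the start of the episode above 0.04 m or angle between any of spray, jar's own z axis and vertical above 0.3 rad).
It also fails if it takes over 106 s, if anything falls off the work surface, if the arm or the gripper's body presses on something with over 40 N, if the wrist force passes 120 N, or if a joint passes its speed limit or range.

### The arm

A 6-joint arm with a two-finger parallel gripper is mounted at the origin on the work surface. World frame = base frame: x ahead of the robot, y to its left, z up, the work surface at z = 0. Lengths are in m, angles in rad, forces in N, time in s.
With the tool pointing down it reaches from about 0.275 to 0.75 m from the base axis. Payload 10.2 kg.
Tool frame: the origin (TCP) lies midway between the tips of the shut fingers; the grasp point (between the pads) lies 19 mm behind it; z points along the fingers, y is the line along which they close (so a half turn about z gives the same grasp; the last joint's range is limited). The gripper opens to 88 mm and grips with 3 to 60 N. Pads are 18 mm wide; open, the fingers measure 123 mm over their backs; the gripper's body (75 mm by 187 mm) begins 45 mm behind the grasp point.
Start: joints at [-1.499, 0.313, 1.498, -0, 1.331, -0.223], TCP at [0.153, -0.502, 0.239] pointing down, gripper open.
Joint ranges: [-2.94, 2.94], [-0.97, 2.17], [0.19, 2.56], [-1.23, 4.37], [0.02, 3.11], [-2.88, 2.88]. Speed limits (rad/s): [2.39, 2.39, 3.01, 3.14, 3.14, 3.14].

### API

Orientations are given as a rotation vector (axis times angle).
In Python, from cell import env gives the robot as it stands.
- The arm moves only by the shell command python3 -m jog 'ROWS'. ROWS is a JSON object whose one key "commands" holds a list of rows, each an object with "offset": the shift along the world's x, y, z in cm, a list of three; "twist": the turn, a rotation vector about the world's x, y, z in degrees, a list of three; "grip": the finger opening in cm, from 0 to 8.81. A call has 1 to 10 rows; each row shifts and turns the commanded pose from where the row before left it; what a row does not reach is not made up. A row lasts 1/8 s, in which the tool goes at most 62.5 mm and 10.7 degrees, less where a joint would pass 70% of its speed; a pose out of reach is approached as far as the arm can. A call with a gripper value outside its range is refused whole. The fingers move at their own pace and stop on an object; the grip force is fixed at half the most. Time passes only in rows, so rows that do not move let the fingers close. It gives the time, the measured TCP pose, the force, the opening and the grip force at its end, in the units of the state.
- env.observe(): the state, without advancing time (a new reading comes with each control period).
- env.read_camera(name): name is "scene" or "top"; returns the picture (384x512x3 uint8, blue, green, red); there is no depth.
- env.get_calibration(name): a dict with "intrinsics" (3x3 intrinsics, pixels), "pose" (4x4, takes a point from camera to world coordinates). Camera axes: x right, y down, z forward; pixel columns grow to the right and rows downward; lengths in m; the calibration is good to about 2 mm. A picture is of the moment at which its call begins. get_calibration takes no time and is no camera call.
- env.close_job(): hands the job in; it is judged then, once.
Trained networks look in the newest picture that a camera, given by its name, has taken for a name from the list of things; names that differ only in an ending like _2 or _b are one class to them, and where a whole thing is asked for, a point or a joint stands for the part that bears it (a point fixed in the world has none). Each returns a list of dicts, best first, with "p" (0 to 1); they miss things now and then, are a little off and sometimes report something else, mostly with a low value. They report only what shows in the picture. A call takes as long as a camera call. They do not tell look-alikes from the thing itself.
- env.silhouettes(camera, query): "mask" (384x512 bool, what is visible of it) and "bbox" ([centre column, centre row, width, height] in pixels, round what is visible of it).
The state is a dict: "t": time; "joints": joint angles; "qvel": joint speeds; "tau": joint torques, N m; "ee_pos": TCP position; "tool_rot": TCP orientation; "ft_force": force on the tool from outside, world axes, zero at the start; "torque": the same for the moment, N m; "opening": finger opening in m; "grasp_force": force on a finger pad.
Only numpy, scipy, OpenCV 4.12 (cv2) and the standard library are available. Lean on these libraries where they do the work, as an engineer would, in place of code of your own. Each camera call takes 0.05 s, during which the arm holds its last target. There are 200 camera calls.

## Working session

There is one attempt and no reset: what is moved stays moved. The work goes in short steps, Python scripts to look and compute and a shell command to move; the robot and the scene stay as the last step left them, time stands still between calls to the robot, and variables do not carry over. Pictures are saved under pics/ and viewed, at most 14 in all, crops included, and the job is handed in when it is done.

```bash
mkdir -p pics; ls; python3 - <<'E'
from cell import env
import cv2,numpy as np
np.set_printoptions(precision=4,suppress=True)
for c in("scene","top"):
    im=env.read_camera(c); cv2.imwrite(f"pics/{c}0.png",cv2.resize(im,(800,600))); k=env.get_calibration(c); print(c,k["intrinsics"],k["pose"])
    for q in "cup_xl cup_l cup_m cup_s bottle_jug bottle_waisted bottle_flat bottle_slim spray jar".split():
        print(q,[(round(d["p"],2),[int(v) for v in d["bbox"]]) for d in env.silhouettes(c,q)[:4]])
print(env.observe())
E
```

```text
pics
scene [[427.7493   0.     254.3796]
 [  0.     427.7493 190.0939]
 [  0.       0.       1.    ]] [[-0.07    0.6412 -0.7642  1.3614]
 [ 0.9975  0.0436 -0.0548  0.0893]
 [-0.0018 -0.7661 -0.6427  0.838 ]
 [ 0.      0.      0.      1.    ]]
cup_xl [(0.88, [297, 209, 25, 19])]
cup_l [(0.85, [295, 196, 18, 16]), (0.83, [249, 197, 17, 21]), (0.6, [296, 184, 15, 16]), (0.49, [298, 171, 12, 19])]
cup_m [(0.85, [295, 196, 18, 16]), (0.83, [249, 197, 17, 21]), (0.6, [296, 184, 15, 16]), (0.49, [298, 171, 12, 19])]
cup_s [(0.85, [295, 196, 18, 16]), (0.83, [249, 197, 17, 21]), (0.6, [296, 184, 15, 16]), (0.49, [298, 171, 12, 19])]
bottle_jug [(0.64, [346, 234, 54, 98])]
bottle_waisted [(0.69, [192, 181, 31, 79])]
bottle_flat [(0.63, [244, 236, 42, 83]), (0.24, [299, 172, 10, 17])]
bottle_slim [(0.94, [140, 215, 30, 63]), (0.72, [346, 232, 55, 96]), (0.37, [297, 209, 25, 23]), (0.3, [299, 186, 14, 14])]
spray [(0.55, [122, 158, 36, 81])]
jar [(0.78, [386, 188, 38, 55])]
top [[497.1276   0.     262.5596]
 [  0.     497.1276 184.5255]
 [  0.       0.       1.    ]] [[-0.0119 -0.9802  0.1974  
[... 506 characters left out ...]
, 49, 47])]
bottle_waisted [(0.56, [315, 189, 36, 36])]
bottle_flat [(0.9, [263, 134, 29, 40])]
bottle_slim [(0.78, [356, 153, 26, 29]), (0.41, [223, 197, 7, 5])]
spray [(0.66, [400, 218, 50, 29])]
jar [(0.68, [140, 210, 42, 37])]
{'t': 1.1, 'joints': array([-1.4994,  0.3129,  1.4977, -0.    ,  1.331 , -0.2234]), 'qvel': array([-0.0004,  0.0003,  0.0013, -0.0011,  0.0008, -0.0004]), 'tau': array([ -0.0017, -40.2123, -25.2416,   0.0694,   0.0321,   0.    ]), 'ee_pos': array([ 0.1525, -0.5024,  0.2387]), 'tool_rot': array([-3.1075, -0.4614, -0.    ]), 'ft_force': array([ 0.0301,  0.1931, -0.5284]), 'torque': array([-0.0095,  0.0059,  0.0416]), 'grasp_force': 0.0, 'opening': 0.0880929034542362}
```

View pics/scene0.png

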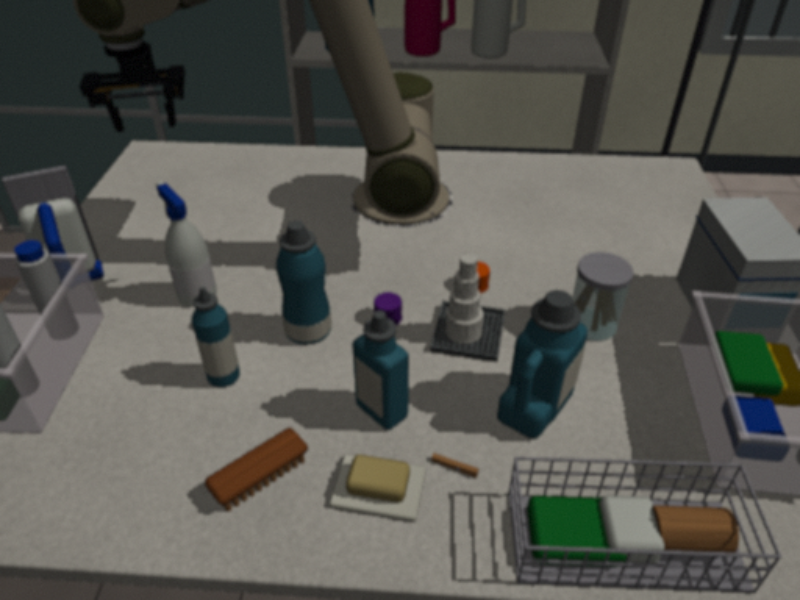

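View pics/top0.png

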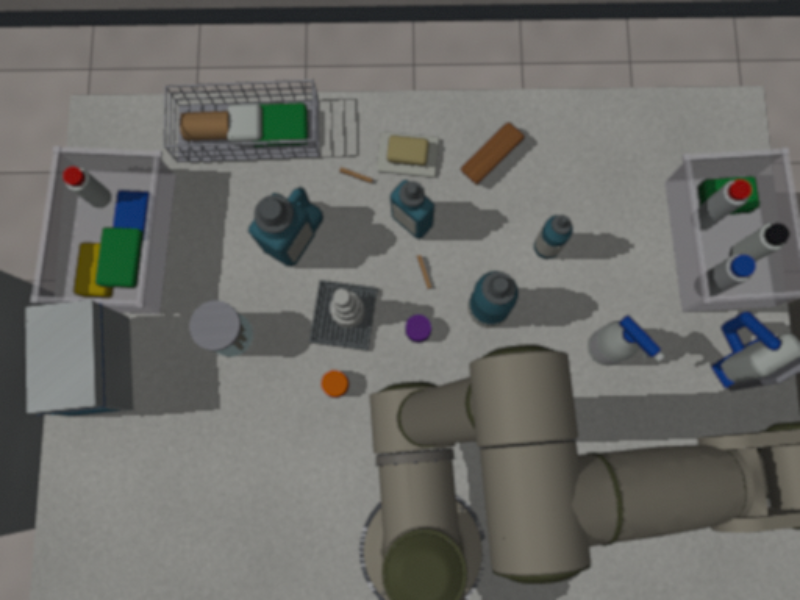

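The top view shows the stack at about (345,308) in the 800x600 view, jug neck (275,212), flat (412,190), waisted (498,285), slim (560,222), with the decoys purple (418,328) and orange (335,384). Next I measure the necks by fitting the collar and closure model to the images.

```bash
cat > h.py <<'E'
from cell import env
import cv2,numpy as np
from scipy.optimize import least_squares,minimize
np.set_printoptions(precision=4,suppress=True)
K={c:env.get_calibration(c) for c in("scene","top")}
def proj(c,P):
    T=np.linalg.inv(K[c]["pose"]); q=(np.atleast_2d(P)@T[:3,:3].T+T[:3,3])@K[c]["intrinsics"].T
    return q[:,:2]/q[:,2:]
def ray(c,px,z):
    T=K[c]["pose"]; d=T[:3,:3]@np.linalg.solve(K[c]["intrinsics"],[px[0],px[1],1]); return T[:3,3]+d*(z-T[2,3])/d[2]
def ring(x,y,z,d):
    a=np.linspace(0,2*np.pi,48); return np.c_[x+d/2*np.cos(a),y+d/2*np.sin(a),z+0*a]
# name: collar z, collar d, closure d0, d1, h
B=dict(jug=(.195,.072,.052,.038,.028),waisted=(.205,.060,.040,.026,.028),flat=(.185,.048,.028,.017,.026),slim=(.172,.037,.018,.008,.024))
E
python3 - <<'E'
from h import *
ims={c:env.read_camera(c) for c in K}
tiles=[]
for c in K:
    row=[]
    for n in list(B)+["stack"]:
        if n=="stack": b=[297,190] if c=="scene" else [221,200]
        else:
            b=[max(env.silhouettes(c,"bottle_"+n),key=lambda d:d["p"])["bbox"]][0]
            if c=="scene": b=[b[0],b[1]-b[3]/2+12]
        u,v=int(b[0]),int(b[1]); print(c,n,u,v)
        row.append(cv2.resize(ims[c][v-28:v+28,u-28:u+28],(160,160),interpolation=cv2.INTER_NEAREST))
    tiles.append(np.hstack(row))
cv2.imwrite("pics/m.png",np.clip(np.vstack(tiles).astype(float)*1.5,0,255).astype(np.uint8))
E
```

```text
scene jug 345 198
scene waisted 192 155
scene flat 243 210
scene slim 139 192
scene stack 297 190
top jug 181 146
top waisted 317 192
top flat 263 134
top slim 354 149
top stack 221 200
```

View pics/m.png

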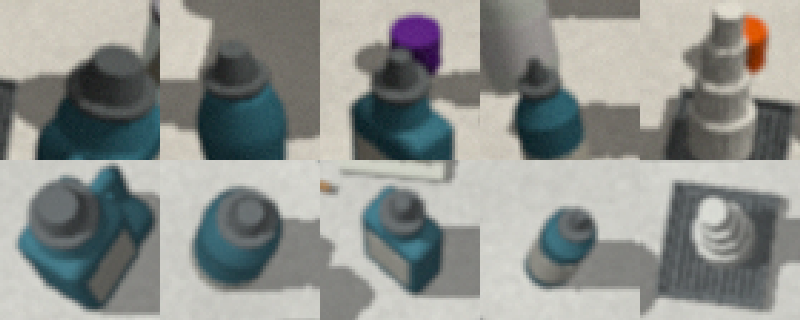

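```bash
cat >> h.py <<'E'
S=8
def model(n,x,y):
    """list of convex parts: each a list of rings"""
    if n=="stack":
        out=[];z=.010
        for d,h in((.064,.046),(.052,.042),(.040,.040),(.029,.036)):
            out.append(np.vstack([ring(x,y,z,d+.003),ring(x,y,z+.006,d+.003)])); out.append(np.vstack([ring(x,y,z,d),ring(x,y,z+h,d)])); z+=h
        return out
    z,dc,d0,d1,h=B[n]
    return [np.vstack([ring(x,y,z-.004,dc),ring(x,y,z,dc)]),np.vstack([ring(x,y,z,d0),ring(x,y,z+.006,d0),ring(x,y,z+h,d1)])]
def score(c,im,parts,draw=None):
    o=proj(c,parts[-1]).mean(0).round()-40
    m=np.zeros((80*S,80*S),np.uint8)
    for p in parts:
        q=((proj(c,p)-o+.5)*S).round().astype(np.int32); cv2.fillConvexPoly(m,cv2.convexHull(q),1)
    sd=cv2.distanceTransform(m,cv2.DIST_L2,3)-cv2.distanceTransform(1-m,cv2.DIST_L2,3)
    cn=max(cv2.findContours(m,cv2.RETR_EXTERNAL,cv2.CHAIN_APPROX_NONE)[0],key=len)[::4,0].astype(float)
    g=cv2.GaussianBlur(sd,(0,0),6); gy,gx=np.gradient(g)
    i=cn.astype(int); N=np.c_[gx[i[:,1],i[:,0]],gy[i[:,1],i[:,0]]]; N/=np.linalg.norm(N,axis=1,keepdims=True)+1e-9
    f=lambda k:cv2.remap(im.astype(np.float32),*[((cn+k*S*N)/S-.5+o)[:,j].astype(np.float32) for j in(0,1)],cv2.INTER_LINEAR)[:,0]
    return np.abs(f(1)-f(-1)).sum(1).mean()
def fit(n,ims,x0,cams=("top","scene"),r=.02):
    best=np.array(x0[:2])
    for r,k in((r,11),(r/5,9),(r/20,9)):
        gs=[(best[0]+a,best[1]+b) for a in np.linspace(-r,r,k) for b in np.linspace(-r,r,k)]
        sc=[sum(score(c,ims[c],model(n,*g)) for c in cams) for g in gs]; best=np.array(gs[int(np.argmax(sc))])
    return best,max(sc)
E
python3 - <<'E'
from h import *
ims={c:env.read_camera(c) for c in K}
px=dict(jug=(176,136),waisted=(319,183),flat=(264,124),slim=(359,142),stack=(221,194))
for n,p in px.items():
    x0=ray("top",p,B[n][0]+.01 if n!="stack" else .174)
    r=[fit(n,ims,x0,cs) for cs in(("top",),("scene",),("top","scene"))]
    print(n,x0,*[(a*1000).round(1).tolist()+[round(s)] for a,s in r])
for n,p,z in(("spray_head",(410,215),.2),("jar",(138,208),.134),("purple",(267,210),.04),("orange",(214,245),.04)): print(n,ray("top",p,z))
E
```

```text
jug [0.6119 0.2604 0.205 ] [616.4, 265.2, 76] [615.4, 266.7, 78] [615.7, 266.4, 153]
waisted [ 0.4685 -0.1393  0.215 ] [469.7, -140.3, 76] [465.5, -144.0, 53] [468.5, -141.3, 123]
flat [0.6474 0.0103 0.195 ] [654.1, 13.5, 80] [651.1, 11.5, 66] [653.1, 12.0, 140]
slim [ 0.5938 -0.2619  0.182 ] [594.1, -262.6, 84] [598.8, -263.4, 77] [593.8, -264.9, 157]
stack [0.4487 0.1346 0.174 ] [463.7, 144.6, 101] [464.4, 143.1, 69] [463.7, 143.6, 165]
spray_head [ 0.3785 -0.3879  0.2   ]
jar [0.4178 0.3789 0.134 ]
purple [0.4211 0.0043 0.04  ]
orange [0.3156 0.1672 0.04  ]
```

```bash
cat >> h.py <<'E'
def overlay(ims,pos,fn):
    rows=[]
    for c in K:
        row=[]
        for n,(x,y) in pos.items():
            parts=model(n,x,y); o=proj(c,parts[-1]).mean(0).round().astype(int)-26
            t=cv2.resize(ims[c][o[1]:o[1]+52,o[0]:o[0]+52],(160,160),interpolation=cv2.INTER_NEAREST)
            t=np.clip(t*1.5,0,255).astype(np.uint8)
            for p in parts: cv2.polylines(t,[cv2.convexHull(((proj(c,p)-o+.5)*160/52).round().astype(np.int32))],True,(0,0,255),1)
            row.append(t)
        rows.append(np.hstack(row))
    cv2.imwrite(fn,np.vstack(rows))
E
python3 - <<'E'
from h import *
ims={c:env.read_camera(c) for c in K}
overlay(ims,dict(jug=(.6157,.2662),waisted=(.4685,-.1413),flat=(.653,.012),slim=(.595,-.264),stack=(.4637,.1436)),"pics/o.png")
E
```

```text
(no output)
```

View pics/o.png

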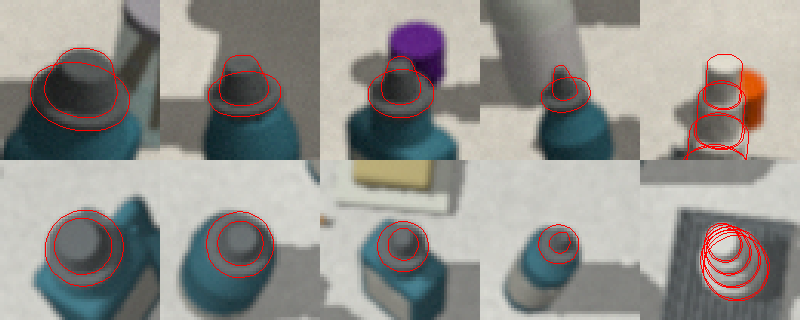

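```bash
python3 - <<'E'
from h import *
ims={c:env.read_camera(c) for c in K}
pos=dict(jug=(.6157,.2662),slim=(.595,-.264),stack=(.4637,.1436))
rows=[]
for c in K:
    row=[]
    for n,(x,y) in pos.items():
        parts=model(n,x,y); o=proj(c,parts[-1]).mean(0).round().astype(int)-18; s=266/36
        t=cv2.resize(ims[c][o[1]:o[1]+36,o[0]:o[0]+36],(266,266),interpolation=cv2.INTER_CUBIC)
        t=np.clip(t*1.6,0,255).astype(np.uint8)
        for p in parts: cv2.polylines(t,[cv2.convexHull(((proj(c,p)-o+.5)*s).round().astype(np.int32))],True,(0,0,255),1)
        row.append(t)
    rows.append(np.hstack(row))
cv2.imwrite("pics/o2.png",np.vstack(rows))
E
```

```text
(no output)
```

View pics/o2.png

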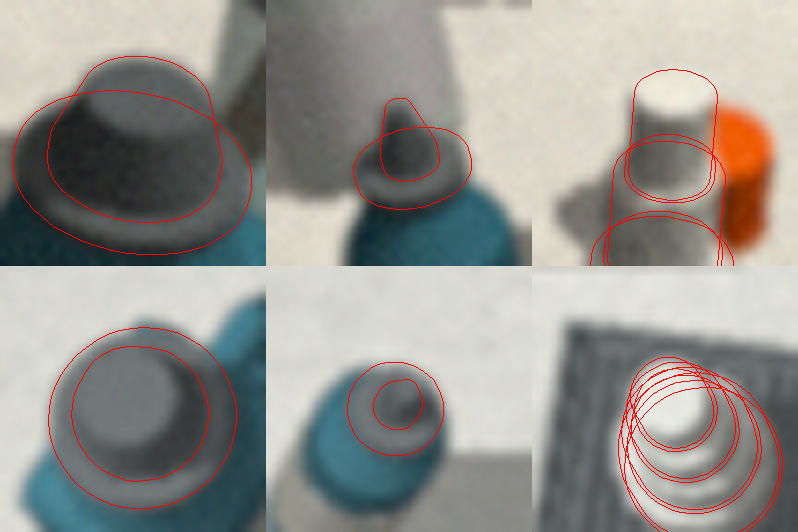

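The model outlines match both views to about 1 px (roughly 2–3 mm), which is well inside the capture range of the tapers. The stack is at (464,144) mm with its top at 174 mm. I go there above everything else.

```bash
python3 -m jog '{"commands":[{"offset":[0,0,6],"twist":[0,0,0],"grip":8.8},{"offset":[2.6,5.4,0],"twist":[0,0,0],"grip":8.8},{"offset":[2.6,5.4,0],"twist":[0,0,0],"grip":8.8},{"offset":[2.6,5.4,0],"twist":[0,0,0],"grip":8.8},{"offset":[2.6,5.4,0],"twist":[0,0,0],"grip":8.8},{"offset":[2.6,5.4,0],"twist":[0,0,0],"grip":8.8},{"offset":[2.6,5.4,0],"twist":[0,0,0],"grip":8.8},{"offset":[2.6,5.4,0],"twist":[0,0,0],"grip":8.8},{"offset":[2.6,5.4,0],"twist":[0,0,0],"grip":8.8}]}'
```

```text
t: 3.02
ee_pos: [0.361, -0.0685, 0.299]
tool_rot: [3.107, 0.461, 0.001]
ft_force: [0.5, -1.1, -0.3]
opening: 0.088
grasp_force: 0.0
```

```bash
python3 -m jog '{"commands":[{"offset":[2.6,5.4,0],"twist":[0,0,0],"grip":8.8},{"offset":[2.6,5.4,0],"twist":[0,0,0],"grip":8.8},{"offset":[2.6,5.4,0],"twist":[0,0,0],"grip":8.8},{"offset":[2.5,5.3,0],"twist":[0,0,0],"grip":8.8},{"offset":[0,0,0],"twist":[0,0,0],"grip":8.8},{"offset":[0,0,0],"twist":[0,0,0],"grip":8.8}]}'
```

```text
t: 3.78
ee_pos: [0.4633, 0.1442, 0.2986]
tool_rot: [3.107, 0.462, -0.001]
ft_force: [-0.3, 0.0, 1.0]
opening: 0.0882
grasp_force: 0.0
```

```bash
python3 -m jog '{"commands":[{"offset":[0,0,-5.5],"twist":[0,0,0],"grip":5.5},{"offset":[0,0,-5.5],"twist":[0,0,0],"grip":5.5},{"offset":[0,0,-3],"twist":[0,0,0],"grip":5.5},{"offset":[0,0,-1.2],"twist":[0,0,0],"grip":5.5},{"offset":[0,0,0],"twist":[0,0,0],"grip":5.5},{"offset":[0,0,0],"twist":[0,0,0],"grip":4},{"offset":[0,0,0],"twist":[0,0,0],"grip":2.5},{"offset":[0,0,0],"twist":[0,0,0],"grip":2.5},{"offset":[0,0,0],"twist":[0,0,0],"grip":2.5},{"offset":[0,0,0],"twist":[0,0,0],"grip":2.5}]}'
```

```text
t: 5.03
ee_pos: [0.4639, 0.1446, 0.1472]
tool_rot: [3.107, 0.461, 0.002]
ft_force: [0.5, -0.8, 5.2]
opening: 0.028
grasp_force: 30.0
```

```bash
python3 -m jog '{"commands":[{"offset":[0,0,3],"twist":[0,0,0],"grip":2.5},{"offset":[0,0,5],"twist":[0,0,0],"grip":2.5},{"offset":[0,0,5],"twist":[0,0,0],"grip":2.5},{"offset":[1.6,-5.1,0],"twist":[0,0,0],"grip":2.5},{"offset":[1.6,-5.1,0],"twist":[0,0,0],"grip":2.5},{"offset":[1.6,-5.1,0],"twist":[0,0,0],"grip":2.5},{"offset":[1.6,-5.1,0],"twist":[0,0,0],"grip":2.5},{"offset":[1.6,-5.1,0],"twist":[0,0,0],"grip":2.5},{"offset":[1.7,-5.1,0],"twist":[0,0,0],"grip":2.5},{"offset":[1.7,-5.1,0],"twist":[0,0,0],"grip":2.5}]}'
```

```text
t: 6.28
ee_pos: [0.5778, -0.2139, 0.2763]
tool_rot: [-3.107, -0.461, 0.001]
ft_force: [-0.2, 0.3, 0.2]
opening: 0.0281
grasp_force: 30.0
```

```bash
python3 -m jog '{"commands":[{"offset":[1.7,-5.1,-2],"twist":[0,0,0],"grip":2.5},{"offset":[0,0,-1.5],"twist":[0,0,0],"grip":2.5},{"offset":[0,0,0],"twist":[0,0,0],"grip":2.5},{"offset":[0,0,0],"twist":[0,0,0],"grip":2.5}]}'; python3 - <<'E'
from h import *
ims={c:env.read_camera(c) for c in K}
e=env.observe()["ee_pos"]; print(e)
rows=[]
for c in K:
    row=[]
    for n,(x,y) in dict(slim=(.595,-.264),stack=(.4637,.1436)).items():
        parts=model(n,x,y); s=8.; o=proj(c,parts[-1]).mean(0).round().astype(int)-[25,18+(6 if n=="slim" else 0)]
        t=cv2.resize(ims[c][o[1]:o[1]+36,o[0]:o[0]+50],(400,288),interpolation=cv2.INTER_CUBIC)
        t=np.clip(t*1.6,0,255).astype(np.uint8)
        if n=="slim":
            z=e[2]-.007; parts=[np.vstack([ring(e[0],e[1],z,.029),ring(e[0],e[1],z+.036,.029)])]+parts
        for p in parts: cv2.polylines(t,[cv2.convexHull(((proj(c,p)-o+.5)*s).round().astype(np.int32))],True,(0,0,255),1)
        row.append(t)
    rows.append(np.hstack(row))
cv2.imwrite("pics/s1.png",np.vstack(rows))
E
```

```text
t: 6.78
ee_pos: [0.5948, -0.2623, 0.2429]
tool_rot: [3.106, 0.463, 0.002]
ft_force: [-0.4, 0.6, 0.1]
opening: 0.0284
grasp_force: 30.0
[ 0.5948 -0.2625  0.2431]
```

View pics/s1.png

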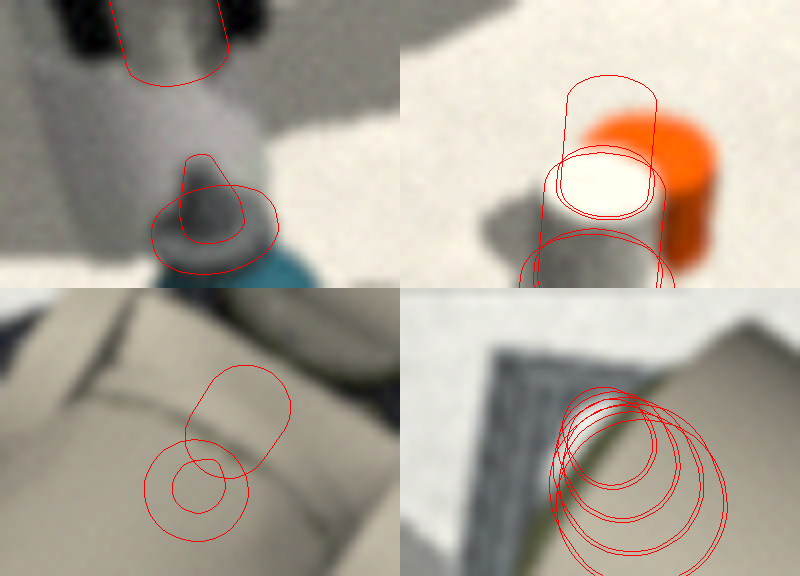

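```bash
python3 -m jog '{"commands":[{"offset":[0.1,-0.1,-1],"twist":[0,0,0],"grip":2.5},{"offset":[0,0,-1],"twist":[0,0,0],"grip":2.5},{"offset":[0,0,-1],"twist":[0,0,0],"grip":2.5},{"offset":[0,0,-1],"twist":[0,0,0],"grip":2.5},{"offset":[0,0,-0.5],"twist":[0,0,0],"grip":2.5},{"offset":[0,0,-0.5],"twist":[0,0,0],"grip":2.5},{"offset":[0,0,0],"twist":[0,0,0],"grip":2.5},{"offset":[0,0,0],"twist":[0,0,0],"grip":2.5}]}'
```

```text
t: 7.88
ee_pos: [0.5956, -0.2644, 0.192]
tool_rot: [3.107, 0.461, 0.001]
ft_force: [-0.3, 0.3, -1.0]
opening: 0.0281
grasp_force: 30.0
```

```bash
python3 -m jog '{"commands":[{"offset":[0,0,-0.4],"twist":[0,0,0],"grip":2.5},{"offset":[0,0,-0.4],"twist":[0,0,0],"grip":2.5},{"offset":[0,0,-0.2],"twist":[0,0,0],"grip":2.5},{"offset":[0,0,0],"twist":[0,0,0],"grip":2.5},{"offset":[0,0,0],"twist":[0,0,0],"grip":2.5}]}'
```

```text
t: 8.5
ee_pos: [0.5955, -0.2644, 0.1818]
tool_rot: [3.107, 0.461, 0.0]
ft_force: [0.1, -1.0, -0.4]
opening: 0.0279
grasp_force: 30.0
```

```bash
python3 -m jog '{"commands":[{"offset":[0,0,-0.1],"twist":[0,0,0],"grip":2.5},{"offset":[0,0,0],"twist":[0,0,0],"grip":2.5},{"offset":[0,0,0],"twist":[0,0,0],"grip":3.2},{"offset":[0,0,0],"twist":[0,0,0],"grip":4},{"offset":[0,0,0],"twist":[0,0,0],"grip":5},{"offset":[0,0,0],"twist":[0,0,0],"grip":5.5},{"offset":[0,0,2],"twist":[0,0,0],"grip":6},{"offset":[0,0,4],"twist":[0,0,0],"grip":6},{"offset":[0,0,5],"twist":[0,0,0],"grip":6},{"offset":[-1.6,5,0],"twist":[0,0,0],"grip":6}]}'
```

```text
t: 9.75
ee_pos: [0.5808, -0.2166, 0.2946]
tool_rot: [3.102, 0.456, 0.011]
ft_force: [0.3, 0.6, -0.6]
opening: 0.0599
grasp_force: 0.0
```

```bash
python3 -m jog '{"commands":[{"offset":[-1.6,5.1,0],"twist":[0,0,0],"grip":6},{"offset":[-1.6,5.1,0],"twist":[0,0,0],"grip":6},{"offset":[0,0,0],"twist":[0,0,0],"grip":6},{"offset":[0,0,0],"twist":[0,0,0],"grip":6}]}'; python3 - <<'E'
from h import *
ims={c:env.read_camera(c) for c in K}
rows=[]
for c in K:
    row=[]
    for n,(x,y) in dict(slim=(.596,-.264),stack=(.4637,.1436)).items():
        parts=model(n,x,y); s=8.; o=proj(c,parts[-1]).mean(0).round().astype(int)-[25,18]
        t=cv2.resize(ims[c][o[1]:o[1]+36,o[0]:o[0]+50],(400,288),interpolation=cv2.INTER_CUBIC)
        t=np.clip(t*1.6,0,255).astype(np.uint8)
        if n=="slim": parts=[parts[0],np.vstack([ring(x,y,.172,.029),ring(x,y,.208,.029)])]
        else: parts=parts[:-2]
        for p in parts: cv2.polylines(t,[cv2.convexHull(((proj(c,p)-o+.5)*s).round().astype(np.int32))],True,(0,0,255),1)
        row.append(t)
    rows.append(np.hstack(row))
cv2.imwrite("pics/s2.png",np.vstack(rows))
E
```

```text
t: 10.25
ee_pos: [0.5477, -0.1129, 0.2908]
tool_rot: [3.107, 0.461, 0.0]
ft_force: [0.1, 0.0, -0.1]
opening: 0.0599
grasp_force: 0.0
```

View pics/s2.png

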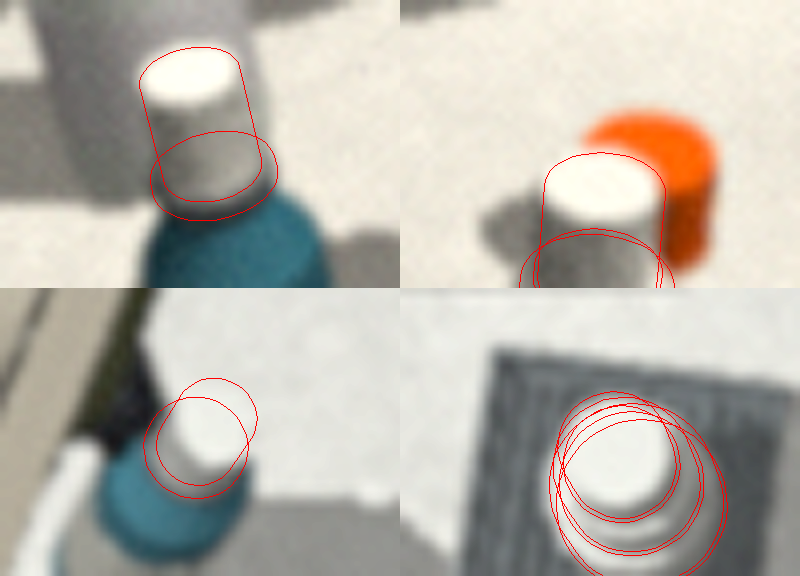

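Cup s sits square on the slim bottle and the rest of the stack has not moved. Next is cup m.

```bash
python3 -m jog '{"commands":[{"offset":[-1.7,5.1,0],"twist":[0,0,0],"grip":7},{"offset":[-1.7,5.1,0],"twist":[0,0,0],"grip":7},{"offset":[-1.7,5.1,0],"twist":[0,0,0],"grip":7},{"offset":[-1.7,5.2,0],"twist":[0,0,0],"grip":7},{"offset":[-1.7,5.2,0],"twist":[0,0,0],"grip":7},{"offset":[0,0,-5],"twist":[0,0,0],"grip":7},{"offset":[0,0,-5],"twist":[0,0,0],"grip":7},{"offset":[0,0,-5],"twist":[0,0,0],"grip":7},{"offset":[0,0,-2],"twist":[0,0,0],"grip":7},{"offset":[0,0,0],"twist":[0,0,0],"grip":7}]}'
```

```text
t: 11.6
ee_pos: [0.4625, 0.1439, 0.1195]
tool_rot: [-3.108, -0.459, 0.005]
ft_force: [0.3, 0.1, -0.4]
opening: 0.0698
grasp_force: 0.0
```

```bash
python3 -m jog '{"commands":[{"offset":[0,0,-0.9],"twist":[0,0,0],"grip":7},{"offset":[0,0,0],"twist":[0,0,0],"grip":5.5},{"offset":[0,0,0],"twist":[0,0,0],"grip":4.5},{"offset":[0,0,0],"twist":[0,0,0],"grip":3.5},{"offset":[0,0,0],"twist":[0,0,0],"grip":3.5},{"offset":[0,0,0],"twist":[0,0,0],"grip":3.5},{"offset":[0,0,0],"twist":[0,0,0],"grip":3.5}]}'
```

```text
t: 12.48
ee_pos: [0.4628, 0.1446, 0.1121]
tool_rot: [3.107, 0.461, 0.001]
ft_force: [0.3, 0.0, 4.4]
opening: 0.0393
grasp_force: 30.0
```

```bash
python3 -m jog '{"commands":[{"offset":[0,0,3],"twist":[0,0,0],"grip":3.5},{"offset":[0,0,5],"twist":[0,0,0],"grip":3.5},{"offset":[0,0,5],"twist":[0,0,0],"grip":3.5},{"offset":[0,0,3.5],"twist":[0,0,0],"grip":3.5},{"offset":[4.7,-3.3,0],"twist":[0,0,0],"grip":3.5},{"offset":[4.7,-3.3,0],"twist":[0,0,0],"grip":3.5},{"offset":[4.7,-3.3,0],"twist":[0,0,0],"grip":3.5},{"offset":[4.9,-3.4,0],"twist":[0,0,0],"grip":3.5},{"offset":[0,0,0],"twist":[0,0,0],"grip":3.5},{"offset":[0,0,0],"twist":[0,0,0],"grip":3.5}]}'
```

```text
t: 13.72
ee_pos: [0.6521, 0.012, 0.2762]
tool_rot: [-3.107, -0.462, 0.002]
ft_force: [-0.6, -0.1, -0.4]
opening: 0.0394
grasp_force: 30.0
```

```bash
python3 -m jog '{"commands":[{"offset":[0,0,-2],"twist":[0,0,0],"grip":3.5},{"offset":[0,0,-1],"twist":[0,0,0],"grip":3.5},{"offset":[0,0,-1],"twist":[0,0,0],"grip":3.5},{"offset":[0,0,-1],"twist":[0,0,0],"grip":3.5},{"offset":[0,0,-1],"twist":[0,0,0],"grip":3.5},{"offset":[0,0,-0.6],"twist":[0,0,0],"grip":3.5},{"offset":[0,0,-0.4],"twist":[0,0,0],"grip":3.5},{"offset":[0,0,-0.3],"twist":[0,0,0],"grip":3.5},{"offset":[0,0,0],"twist":[0,0,0],"grip":3.5},{"offset":[0,0,0],"twist":[0,0,0],"grip":3.5}]}'
```

```text
t: 14.98
ee_pos: [0.6526, 0.0116, 0.204]
tool_rot: [3.107, 0.461, 0.001]
ft_force: [-0.1, -0.1, 0.0]
opening: 0.0393
grasp_force: 30.0
```

```bash
python3 -m jog '{"commands":[{"offset":[0,0,-0.3],"twist":[0,0,0],"grip":3.5},{"offset":[0,0,-0.2],"twist":[0,0,0],"grip":3.5},{"offset":[0,0,0],"twist":[0,0,0],"grip":3.5},{"offset":[0,0,0],"twist":[0,0,0],"grip":4.2},{"offset":[0,0,0],"twist":[0,0,0],"grip":5},{"offset":[0,0,0],"twist":[0,0,0],"grip":6.5},{"offset":[0,0,0],"twist":[0,0,0],"grip":6.5},{"offset":[0,0,3],"twist":[0,0,0],"grip":7},{"offset":[0,0,5],"twist":[0,0,0],"grip":8},{"offset":[0,0,3],"twist":[0,0,0],"grip":8}]}'
```

```text
t: 16.23
ee_pos: [0.6527, 0.0116, 0.3114]
tool_rot: [3.107, 0.461, 0.004]
ft_force: [-0.0, -0.0, 0.1]
opening: 0.0801
grasp_force: 0.0
```

```bash
python3 -m jog '{"commands":[{"offset":[-4.7,3.3,0],"twist":[0,0,0],"grip":8},{"offset":[-4.7,3.3,0],"twist":[0,0,0],"grip":8},{"offset":[-4.7,3.3,0],"twist":[0,0,0],"grip":8},{"offset":[-4.9,3.4,0],"twist":[0,0,0],"grip":8},{"offset":[0,0,-5],"twist":[0,0,0],"grip":8},{"offset":[0,0,-5],"twist":[0,0,0],"grip":8},{"offset":[0,0,-5],"twist":[0,0,0],"grip":8},{"offset":[0,0,0],"twist":[0,0,0],"grip":8},{"offset":[0,0,0],"twist":[0,0,0],"grip":8}]}'; python3 - <<'E'
from h import *
ims={c:env.read_camera(c) for c in K}
rows=[]
for c in K:
    row=[]
    for n,(x,y) in dict(flat=(.6528,.012),stack=(.4637,.1436)).items():
        parts=model(n,x,y); s=8.; o=proj(c,parts[-1]).mean(0).round().astype(int)-[25,18]
        t=cv2.resize(ims[c][o[1]:o[1]+36,o[0]:o[0]+50],(400,288),interpolation=cv2.INTER_CUBIC)
        t=np.clip(t*1.6,0,255).astype(np.uint8)
        if n=="flat": parts=[parts[0],np.vstack([ring(x,y,.185,.040),ring(x,y,.225,.040)])]
        else: parts=parts[:-4]
        for p in parts: cv2.polylines(t,[cv2.convexHull(((proj(c,p)-o+.5)*s).round().astype(np.int32))],True,(0,0,255),1)
        row.append(t)
    rows.append(np.hstack(row))
cv2.imwrite("pics/s3.png",np.vstack(rows))
E
```

```text
t: 17.35
ee_pos: [0.4635, 0.1447, 0.1607]
tool_rot: [3.107, 0.461, 0.004]
ft_force: [0.2, 0.2, 0.2]
opening: 0.0798
grasp_force: 0.0
```

View pics/s3.png

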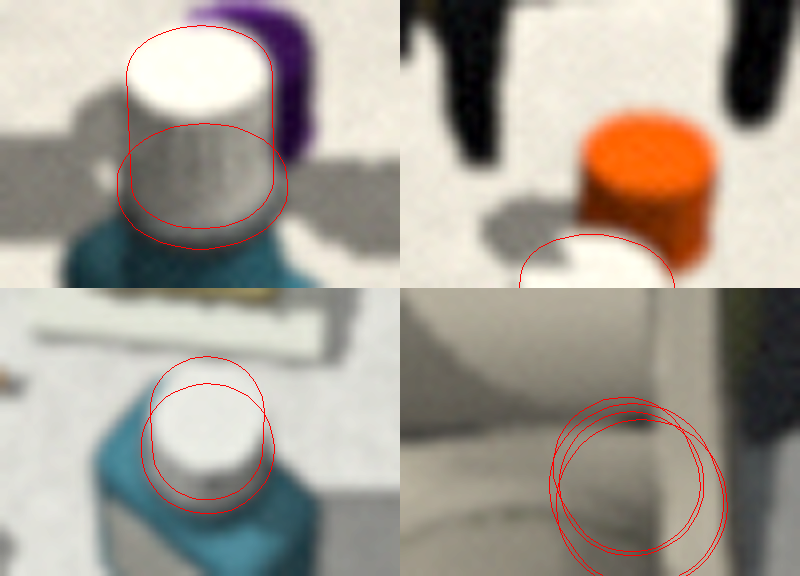

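Cup m is seated on the flat bottle. Next is cup l.

```bash
python3 -m jog '{"commands":[{"offset":[0,0,-4],"twist":[0,0,0],"grip":8},{"offset":[0,0,-3],"twist":[0,0,0],"grip":8},{"offset":[0,0,-2],"twist":[0,0,0],"grip":8},{"offset":[0,0,0],"twist":[0,0,0],"grip":8},{"offset":[0,0,0],"twist":[0,0,0],"grip":6.5},{"offset":[0,0,0],"twist":[0,0,0],"grip":5.5},{"offset":[0,0,0],"twist":[0,0,0],"grip":4.7},{"offset":[0,0,0],"twist":[0,0,0],"grip":4.7},{"offset":[0,0,0],"twist":[0,0,0],"grip":4.7},{"offset":[0,0,0],"twist":[0,0,0],"grip":4.7}]}'
```

```text
t: 18.7
ee_pos: [0.4629, 0.1447, 0.0693]
tool_rot: [3.107, 0.461, 0.002]
ft_force: [-0.3, -0.4, 7.2]
opening: 0.0504
grasp_force: 30.0
```

```bash
python3 -m jog '{"commands":[{"offset":[0,0,3],"twist":[0,0,0],"grip":4.7},{"offset":[0,0,5],"twist":[0,0,0],"grip":4.7},{"offset":[0,0,5],"twist":[0,0,0],"grip":4.7},{"offset":[0,0,5],"twist":[0,0,0],"grip":4.7},{"offset":[0,0,4.5],"twist":[0,0,0],"grip":4.7},{"offset":[0.1,-5.7,0],"twist":[0,0,0],"grip":4.7},{"offset":[0.1,-5.7,0],"twist":[0,0,0],"grip":4.7},{"offset":[0.1,-5.7,0],"twist":[0,0,0],"grip":4.7},{"offset":[0.1,-5.7,0],"twist":[0,0,0],"grip":4.7},{"offset":[0.1,-5.7,0],"twist":[0,0,0],"grip":4.7}]}'
```

```text
t: 19.95
ee_pos: [0.4672, -0.1421, 0.2937]
tool_rot: [-3.107, -0.461, -0.0]
ft_force: [0.2, -0.3, 1.0]
opening: 0.0503
grasp_force: 30.0
```

```bash
python3 -m jog '{"commands":[{"offset":[0,0,0],"twist":[0,0,0],"grip":4.7},{"offset":[0,0,0],"twist":[0,0,0],"grip":4.7}]}'
```

```text
t: 20.2
ee_pos: [0.4674, -0.1399, 0.2936]
tool_rot: [-3.107, -0.461, 0.0]
ft_force: [-0.8, 0.4, -0.6]
opening: 0.0505
grasp_force: 30.0
```

```bash
python3 -m jog '{"commands":[{"offset":[0.1,-0.1,-2],"twist":[0,0,0],"grip":4.7},{"offset":[0,0,-1],"twist":[0,0,0],"grip":4.7},{"offset":[0,0,-1],"twist":[0,0,0],"grip":4.7},{"offset":[0,0,-1],"twist":[0,0,0],"grip":4.7},{"offset":[0,0,-1],"twist":[0,0,0],"grip":4.7},{"offset":[0,0,-0.5],"twist":[0,0,0],"grip":4.7},{"offset":[0,0,-0.3],"twist":[0,0,0],"grip":4.7},{"offset":[0,0,-0.2],"twist":[0,0,0],"grip":4.7},{"offset":[0,0,0],"twist":[0,0,0],"grip":4.7},{"offset":[0,0,0],"twist":[0,0,0],"grip":4.7}]}'
```

```text
t: 21.45
ee_pos: [0.4686, -0.1414, 0.2239]
tool_rot: [3.107, 0.461, 0.0]
ft_force: [-0.0, -0.1, -1.0]
opening: 0.0505
grasp_force: 30.0
```

```bash
python3 -m jog '{"commands":[{"offset":[0,0,-0.3],"twist":[0,0,0],"grip":4.7},{"offset":[0,0,-0.2],"twist":[0,0,0],"grip":4.7},{"offset":[0,0,0],"twist":[0,0,0],"grip":4.7},{"offset":[0,0,0],"twist":[0,0,0],"grip":5.6},{"offset":[0,0,0],"twist":[0,0,0],"grip":6.5},{"offset":[0,0,0],"twist":[0,0,0],"grip":8},{"offset":[0,0,0],"twist":[0,0,0],"grip":8},{"offset":[0,0,3],"twist":[0,0,0],"grip":8.8},{"offset":[0,0,5],"twist":[0,0,0],"grip":8.8},{"offset":[0,5.7,0],"twist":[0,0,0],"grip":8.8}]}'
```

```text
t: 22.7
ee_pos: [0.4696, -0.086, 0.3016]
tool_rot: [3.105, 0.454, 0.008]
ft_force: [-0.1, 1.0, -0.4]
opening: 0.0879
grasp_force: 0.0
```

```bash
python3 -m jog '{"commands":[{"offset":[0,5.7,0],"twist":[0,0,0],"grip":8.8},{"offset":[-0.1,5.7,0],"twist":[0,0,0],"grip":8.8},{"offset":[-0.2,5.7,0],"twist":[0,0,0],"grip":8.8},{"offset":[-0.2,5.7,0],"twist":[0,0,0],"grip":8.8},{"offset":[0,0,-5],"twist":[0,0,0],"grip":8.8},{"offset":[0,0,-5],"twist":[0,0,0],"grip":8.8},{"offset":[0,0,-5],"twist":[0,0,0],"grip":8.8},{"offset":[0,0,-3],"twist":[0,0,0],"grip":8.8},{"offset":[0,0,0],"twist":[0,0,0],"grip":8.8},{"offset":[0,0,0],"twist":[0,0,0],"grip":8.8}]}'; python3 - <<'E'
from h import *
ims={c:env.read_camera(c) for c in K}
rows=[]
for c in K:
    row=[]
    for n,(x,y) in dict(waisted=(.4685,-.1413),stack=(.4637,.1436)).items():
        parts=model(n,x,y)
        if n=="waisted": parts=[parts[0],np.vstack([ring(x,y,.205,.052),ring(x,y,.247,.052)])]
        else: parts=parts[:-6]
        s=8.; o=proj(c,parts[-1]).mean(0).round().astype(int)-[25,18]
        t=cv2.resize(ims[c][o[1]:o[1]+36,o[0]:o[0]+50],(400,288),interpolation=cv2.INTER_CUBIC)
        t=np.clip(t*1.6,0,255).astype(np.uint8)
        for p in parts: cv2.polylines(t,[cv2.convexHull(((proj(c,p)-o+.5)*s).round().astype(np.int32))],True,(0,0,255),1)
        row.append(t)
    rows.append(np.hstack(row))
cv2.imwrite("pics/s4.png",np.vstack(rows))
E
```

```text
t: 23.95
ee_pos: [0.4643, 0.1437, 0.1201]
tool_rot: [3.107, 0.461, 0.003]
ft_force: [-0.4, -0.5, -0.3]
opening: 0.088
grasp_force: 0.0
```

View pics/s4.png

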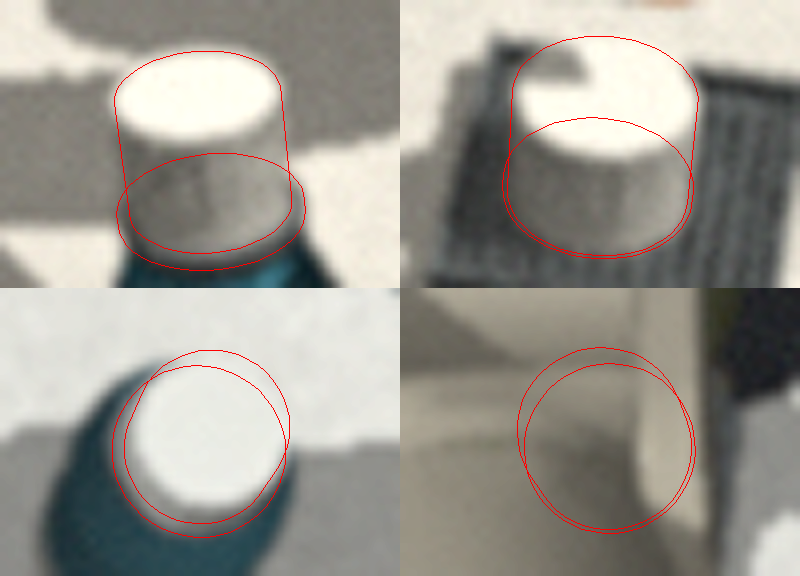

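Cup l is seated, and cup xl still stands on the tray where it was first measured.

```bash
python3 -m jog '{"commands":[{"offset":[0,0,-4],"twist":[0,0,0],"grip":8.8},{"offset":[0,0,-3],"twist":[0,0,0],"grip":8.8},{"offset":[0,0,-2.2],"twist":[0,0,0],"grip":8.8},{"offset":[0,0,0],"twist":[0,0,0],"grip":8.8},{"offset":[0,0,0],"twist":[0,0,0],"grip":7.5},{"offset":[0,0,0],"twist":[0,0,0],"grip":6.6},{"offset":[0,0,0],"twist":[0,0,0],"grip":5.8},{"offset":[0,0,0],"twist":[0,0,0],"grip":5.8},{"offset":[0,0,0],"twist":[0,0,0],"grip":5.8},{"offset":[0,0,0],"twist":[0,0,0],"grip":5.8}]}'
```

```text
t: 25.3
ee_pos: [0.464, 0.1437, 0.0275]
tool_rot: [3.108, 0.461, 0.002]
ft_force: [-1.1, -0.9, 6.9]
opening: 0.0624
grasp_force: 30.0
```

```bash
python3 -m jog '{"commands":[{"offset":[0,0,3],"twist":[0,0,0],"grip":5.8},{"offset":[0,0,5],"twist":[0,0,0],"grip":5.8},{"offset":[0,0,6],"twist":[0,0,0],"grip":5.8},{"offset":[0,0,6],"twist":[0,0,0],"grip":5.8},{"offset":[0,0,6],"twist":[0,0,0],"grip":5.8},{"offset":[3.8,3.1,0.3],"twist":[0,0,0],"grip":5.8},{"offset":[3.8,3.1,0],"twist":[0,0,0],"grip":5.8},{"offset":[3.8,3.1,0],"twist":[0,0,0],"grip":5.8},{"offset":[3.8,3.0,0],"twist":[0,0,0],"grip":5.8},{"offset":[0,0,0],"twist":[0,0,0],"grip":5.8}]}'
```

```text
t: 26.55
ee_pos: [0.6167, 0.268, 0.2868]
tool_rot: [3.107, 0.463, -0.005]
ft_force: [-0.7, 0.6, -0.4]
opening: 0.0625
grasp_force: 30.0
```

```bash
python3 -m jog '{"commands":[{"offset":[0,0,0],"twist":[0,0,0],"grip":5.8}]}'
```

```text
t: 26.68
ee_pos: [0.6151, 0.2664, 0.2897]
tool_rot: [3.107, 0.461, -0.001]
ft_force: [0.4, -0.3, 0.1]
opening: 0.0626
grasp_force: 30.0
```

```bash
python3 -m jog '{"commands":[{"offset":[0.1,0,-2],"twist":[0,0,0],"grip":5.8},{"offset":[0,0,-1],"twist":[0,0,0],"grip":5.8},{"offset":[0,0,-1],"twist":[0,0,0],"grip":5.8},{"offset":[0,0,-1],"twist":[0,0,0],"grip":5.8},{"offset":[0,0,-1],"twist":[0,0,0],"grip":5.8},{"offset":[0,0,-0.6],"twist":[0,0,0],"grip":5.8},{"offset":[0,0,-0.3],"twist":[0,0,0],"grip":5.8},{"offset":[0,0,-0.2],"twist":[0,0,0],"grip":5.8},{"offset":[0,0,0],"twist":[0,0,0],"grip":5.8},{"offset":[0,0,0],"twist":[0,0,0],"grip":5.8}]}'
```

```text
t: 27.92
ee_pos: [0.6166, 0.2666, 0.219]
tool_rot: [-3.107, -0.461, -0.001]
ft_force: [-1.1, 0.4, 0.2]
opening: 0.0628
grasp_force: 30.0
```

```bash
python3 -m jog '{"commands":[{"offset":[-0.1,0,-0.3],"twist":[0,0,0],"grip":5.8},{"offset":[0,0,-0.3],"twist":[0,0,0],"grip":5.8},{"offset":[0,0,0],"twist":[0,0,0],"grip":5.8},{"offset":[0,0,0],"twist":[0,0,0],"grip":6.8},{"offset":[0,0,0],"twist":[0,0,0],"grip":7.8},{"offset":[0,0,0],"twist":[0,0,0],"grip":8.8},{"offset":[0,0,0],"twist":[0,0,0],"grip":8.8},{"offset":[0,0,3],"twist":[0,0,0],"grip":8.8},{"offset":[0,0,5],"twist":[0,0,0],"grip":8.8},{"offset":[0,0,2],"twist":[0,0,0],"grip":8.8}]}'
```

```text
t: 29.18
ee_pos: [0.6158, 0.2668, 0.3161]
tool_rot: [-3.107, -0.461, -0.007]
ft_force: [0.6, -0.5, -1.2]
opening: 0.0882
grasp_force: 0.0
```

```bash
python3 -m jog '{"commands":[{"offset":[-4,-4,0],"twist":[0,0,0],"grip":8.8},{"offset":[-4,-4,0],"twist":[0,0,0],"grip":8.8},{"offset":[-4,-4,0],"twist":[0,0,0],"grip":8.8},{"offset":[-4,-4,0],"twist":[0,0,0],"grip":8.8},{"offset":[-3,-4,0],"twist":[0,0,0],"grip":8.8},{"offset":[0,0,0],"twist":[0,0,0],"grip":8.8},{"offset":[0,0,0],"twist":[0,0,0],"grip":8.8}]}'; python3 - <<'E'
from h import *
ims={c:env.read_camera(c) for c in K}
rows=[]
C=dict(jug=(.6157,.2664,.064,.046),waisted=(.4685,-.1413,.052,.042),flat=(.6528,.012,.040,.040),slim=(.596,-.264,.029,.036))
for c in K:
    row=[]
    for n,(x,y,d,h) in C.items():
        z=B[n][0]; parts=[model(n,x,y)[0],np.vstack([ring(x,y,z,d),ring(x,y,z+h,d)])]
        s=5.; o=proj(c,parts[-1]).mean(0).round().astype(int)-[20,22]
        t=cv2.resize(ims[c][o[1]:o[1]+50,o[0]:o[0]+40],(200,250),interpolation=cv2.INTER_CUBIC)
        t=np.clip(t*1.5,0,255).astype(np.uint8)
        for p in parts: cv2.polylines(t,[cv2.convexHull(((proj(c,p)-o+.5)*s).round().astype(np.int32))],True,(0,0,255),1)
        row.append(t)
    rows.append(np.hstack(row))
cv2.imwrite("pics/s5.png",np.vstack(rows)); cv2.imwrite("pics/s6.png",cv2.resize(ims["scene"],(800,600)))
E
```

```text
t: 30.05
ee_pos: [0.426, 0.0669, 0.313]
tool_rot: [-3.108, -0.461, -0.001]
ft_force: [-0.3, 0.3, -0.5]
opening: 0.088
grasp_force: 0.0
```

View pics/s5.png

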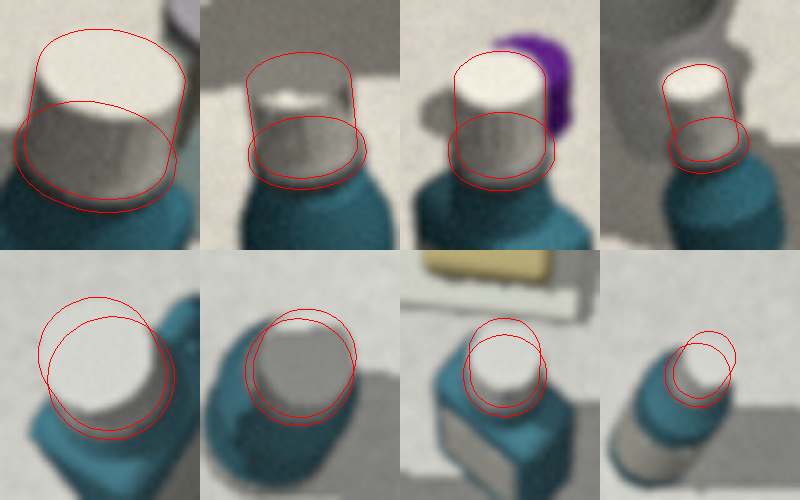

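View pics/s6.png

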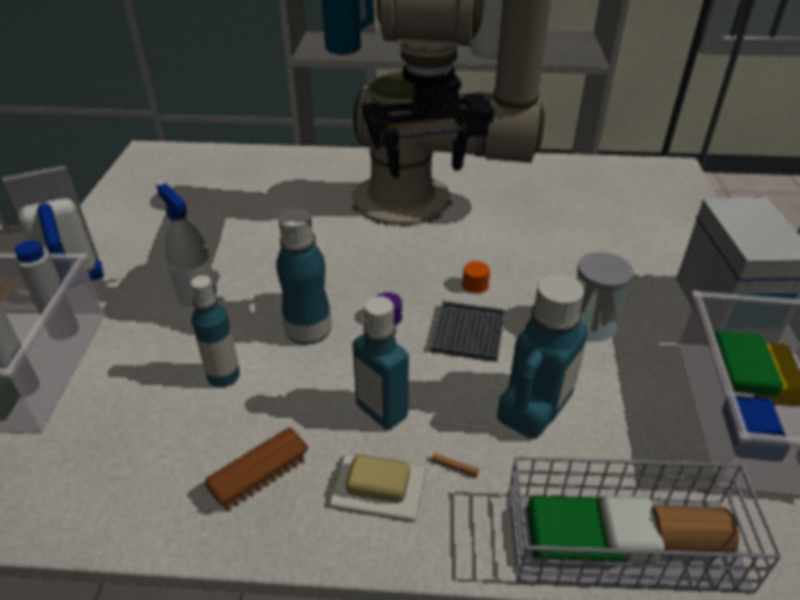

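All four cups sit on their collars; the top of cup l only looks dark because it is in the arm's shadow. The bottles, spray bottle and jar have not moved, and the arm is clear.

```bash
python3 -c "
from cell import env
print(env.close_job())"
```

```text
the job is handed in; nothing more can be done
None
```

All four cups are seated mouth down on the bottles of their size, with nothing knocked or shifted in the final pictures, and the job was handed in at about 30 s; the hand-in returned no verdict.

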